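# Hold open the hopper guard of a cocoa bean cracker

## Task

The throat of the bean cracker has to be brushed out from the far side. Lift the loose dust cover off the feed hopper, keeping it level, and set it down gently, flat and handle up, on a free part of the deck; leave the other things where they are. Then take the T-handle of the finger guard just as you find it and give it a light tug upwards: if the guard is caught, ease off and turn the handle to release it rather than forcing it; swing the guard up to about 50 degrees (at least 45) and finish while still holding it open, for it falls shut by itself.

Things in the scene. Friction and masses are not known exactly. Their poses are not given: they have to be found in the camera images.
- hopper: Steel feed hopper bolted to the ochre deck. Mouth 250 mm (its x) by 210 mm (its y); outward rim flange 280 x 240 mm, rim top 150 mm above the deck; it narrows to a 200 mm square foot. Origin: centre of its foot on the deck, z up. Its -x side, with the guard's hinge, faces roughly to the robot (yaw within 0.35 rad); the latch is at +x. The deck around x 0.42, y -0.30 is free.
- cover: Loose stainless dust cover standing on the hopper rim: upside-down tray 256 mm (its x) by 216 mm (its y), 55 mm high, 3 mm walls, open below, 0.45 to 0.7 kg, bow handle on top. Origin: centre of the plane of its lower edge (at deck level when it stands on the deck, 150 mm up on the hopper). It hides the guard and T-handle and must rise 50 mm to clear them.
- cover_handle (a point): Middle of the cover's bow handle: a round bar of 10 mm diameter, 94 mm straight along y, 90 mm above the cover's origin, 35 mm above its top plate.
- guard_hinge (a point): Middle of the guard's hinge line, at rim height, 100 mm from the hopper's origin towards its -x side. Axes as the hopper's: the hinge line runs along y.
- guard (a joint): Angle (rad) of the finger guard: hinged steel grille 200 x 180 mm, 6 mm thick, level on the hopper mouth at 0. Grows as the latch end (+x) rises and swings back towards the robot; hinge stop at 1.35, so it always falls shut if let go. About 0.5 kg, some 3 N at the T-handle. While caught it rises only about 0.016.
- latch (a joint): Angle (rad) of the guard's quarter-turn T-handle, counter-clockwise from above; 0: bar along hopper x, caught; 1.57: bar along the hinge line, fully released. An unseen cam under the plate, along the bar, catches a keeper whose setting differs: caught below 0.8, free above 1.15, between only a tug tells. Found at 0.1 to 1.2; stays where left (0.08 N m).
- latch_grip (a point): Middle of the T-handle's black bar: 64 mm long (its x), 12 wide, 14 high, 13 mm stem below, centre 28 mm above the guard's front plate. With the guard at 0: 66 mm from the hopper's origin along its +x, 181 mm above the deck, thus 166 mm out from and 31 mm above the hinge line. z points away from the guard.
- pan: Bystander: stainless gastronorm pan of cocoa beans, 265 x 162 x 100 mm, 1.6 kg, on the left. Origin: centre of its underside, long side along its x.
- pod: Bystander: brown ribbed cocoa pod lying on the deck, 190 mm long along its x, 95 mm thick. Origin: below its middle, on the deck.
- mug: Bystander: pale green mug, 84 mm across, 90 mm high, handle at its +y. Origin: centre of its underside.

How it is judged:
On the way, in this order (a step that is already met when the one before it is completed fails the run):
1. the dust cover has been lifted off and stands flat on the deck, let go (height (world z) of cover below 0.012 m and angle between cover's own z axis and vertical below 0.1 rad and contact force between the fingers and cover below 0.1 N and linear speed of cover below 0.03 m/s), for 0.2 s.
2. the guard has been tugged up against its catch, or come up, with the T-handle not yet turned to the released position (value of joint guard above 0.006 rad and value of joint latch below 1.42 rad and contact force between the fingers and guard above 0.5 N), for 0.1 s.
3. the guard is swung up and held (value of joint guard above 0.75 rad and contact force between the fingers and guard above 0.5 N), for 0.3 s.
At the end, for the whole second after the job is handed in: The program finishes holding: the fingers touch the guard or its T-handle (over 0.5 N) and the guard stands still at 0.75 rad or more, nothing else propping it; the cover stands on the deck, lower edge within 12 mm of the deck and within 0.1 rad of level, at rest (all of step 3 and height (world z) of cover below 0.012 m and angle between cover's own z axis and vertical below 0.1 rad and velocity of joint guard between -0.1 and 0.1 rad/s and contact force between guard and cover below 0.1 N and linear speed of cover below 0.03 m/s); the arm keeps its last pose, push and grip.
It fails at once if the guard is forced open with the cam still caught (value of joint guard above 0.1 rad and value of joint latch below 0.78 rad).
It fails at once if the cover is tipped by more than 0.35 rad (angle between cover's own z axis and vertical above 0.35 rad).
It fails at once if the cover is dropped (faster than 1 m/s) (linear speed of cover above 1 m/s).
It fails at once if the pan, the pod or the mug is shifted by more than 30 mm (distance of any of pan, pod, mug from where it was at the start of the episode above 0.03 m).
It also fails if it takes over 67 s, if anything falls off the work surface, if the arm or the gripper's body presses on something with over 40 N, if the wrist force passes 120 N, or if a joint passes its speed limit or range.

## Robot

A 7-joint arm with a two-finger parallel gripper is mounted at the origin on the work surface. World frame = base frame: x ahead of the robot, y to its left, z up, the work surface at z = 0. Lengths are in m, angles in rad, forces in N, time in s.
With the tool pointing down it reaches from about 0.425 to 0.95 m from the base axis. Payload 16.7 kg.
Tool frame: the origin (TCP) lies at the very end of the fingers, on their centre line; the grasp point (between the pads) lies 19 mm behind it (env.grip_point_offset is the distance from the TCP to the grasp point, in m); z points along the fingers, y is the line along which they close (so a half turn about z gives the same grasp; the last joint's range is limited). The gripper opens to 94 mm and grips with 3 to 60 N. Pads are 16 mm wide; open, the fingers measure 119 mm over their backs; the gripper's body (75 mm by 177 mm) begins 78 mm behind the grasp point.
Start: joints at [-1.306, 0.426, 0.074, 1.606, -0.034, 1.111, -0.067], TCP at [0.271, 0.618, 0.205] pointing down, gripper open.
Joint ranges: [-2.85, 2.85], [-0.5, 2.14], [-1.23, 1.37], [0.21, 2.46], [-1.02, 4.16], [0.16, 2.05], [-2.73, 2.73]. Speed limits (rad/s): [1.89, 1.89, 2.39, 2.39, 3.01, 3.01, 3.01].

## Interface

Orientations are given as a 3x3 rotation matrix whose columns are the frame's x, y, z axes.
In Python, from station import telemetry, get_image, get_calibration, finish_job, env gives the robot as it stands.
- The arm moves only by the shell command python3 -m pendant 'ROWS' [FORCE]. ROWS is JSON, a list of rows, each a list of 5 numbers: the opening, from -1 (shut) to 1 (fully open), then the shift along the tool's x, y, z normalised to -1 to 1, where 1 is 0.02 m, then the turn about the tool's z normalised to -1 to 1, where 1 is pi/4 rad. In form: [[grip, tx, ty, tz, turn], ...]. A call has 1 to 20 rows; each row shifts and turns the commanded pose from where the row before left it, along the tool's axes as they then stand; what a row does not reach is not made up. A row lasts 1/10 s, in which the tool goes at most 50 mm and 8.59 degrees, less where a joint would pass 70% of its speed; a pose out of reach is approached as far as the arm can. A call with a number of a shift or a turn outside -1 to 1 is refused whole. A call with a gripper value outside its range is refused whole. The fingers move at their own pace and stop on an object; FORCE is the grip in N (left out, the last holds). Time passes only in rows, so rows that do not move let the fingers close. It gives the time, the measured TCP pose, the force, the opening and the grip force at its end, in the units of the state.
- telemetry.observe(): the state, without advancing time (a new reading comes with each control period).
- get_image(name): name is "side" or "top"; returns (picture, depth): 384x512x3 uint8, red, green, blue; 384x512 float32, m along the optical axis (not along the pixel's ray), 0 where there is no reading.
- get_calibration(name): a dict with "fovy" (degrees; the focal length in pixels is half the picture's height over the tangent of half this angle, whatever the lens; pixels are square), "cx", "cy" (the principal point, pixels), "R" (3x3) and "t" (3): a world point X has camera coordinates R X + t. Camera axes: x right, y down, z forward; pixel columns grow to the right and rows downward; lengths in m; the calibration is good to about 2 mm. A picture is of the moment at which its call begins. get_calibration takes no time and is no camera call.
- finish_job(): hands the job in; it is judged then, once.
The state is a dict: "t": time; "qpos": joint angles; "qd": joint speeds; "joint_torque": joint torques, N m; "tcp_pos": TCP position; "orientation": TCP orientation; "contact_force": force on the tool from outside, world axes, zero at the start; "moment": the same for the moment, N m; "gripper_width": finger opening in m; "finger_force": force on a finger pad.
Only numpy, scipy, OpenCV 4.12 (cv2) and the standard library are available. Lean on these libraries where they do the work, as an engineer would, in place of code of your own. Each camera call takes 0.05 s, during which the arm holds its last target. There are 200 camera calls.

## Working session

There is one attempt and no reset: what is moved stays moved. The work goes in short steps, Python scripts to look and compute and a shell command to move; the robot and the scene stay as the last step left them, time stands still between calls to the robot, and variables do not carry over. Pictures are saved under pics/ and viewed, at most 10 in all, crops included, and the job is handed in when it is done.

```bash
ls; mkdir -p pics; cat > h.py <<'E'
import numpy as np, cv2
from station import telemetry, get_image, get_calibration, finish_job, env
def snap(n,tag):
    im,d=get_image(n); cv2.imwrite(f'pics/{tag}.png',im[:,:,::-1]); np.save(f'pics/{tag}.npy',d); return im,d
def pts(n,d):
    c=get_calibration(n); f=192/np.tan(np.radians(c['fovy'])/2)
    v,u=np.mgrid[:d.shape[0],:d.shape[1]]
    P=np.stack([(u-c['cx'])*d/f,(v-c['cy'])*d/f,d],-1)
    return (P-np.array(c['t']))@np.array(c['R'])
E
python3 - <<'E'
from h import *
for n in('top','side'):
    im,d=snap(n,n+'0'); c=get_calibration(n); print(c)
s=telemetry.observe();print(s['t'],s['tcp_pos'],s['orientation'],s['contact_force'],s['gripper_width'])
E
```

```text
pics
{'fovy': 43.059591999271134, 'cx': 259.25940280463516, 'cy': 186.4493109450498, 'R': array([[ 0.02410545, -0.99970853,  0.00133839],
       [-0.99455008, -0.02411686, -0.10143233],
       [ 0.10143504,  0.00111398, -0.99484154]]), 't': array([0.05871934, 0.60335566, 1.74996382])}
{'fovy': 54.04184800748118, 'cx': 257.8477954986647, 'cy': 191.0622866273234, 'R': array([[ 0.8585649 , -0.51238655,  0.0180647 ],
       [-0.35866914, -0.62542419, -0.69296539],
       [ 0.36636425,  0.58847652, -0.7207445 ]]), 't': array([-0.47092519,  0.36761604,  0.98783722])}
0.1 [0.27126416 0.61764137 0.20483767] [[-9.15595052e-01  4.02101418e-01 -3.87832585e-04]
 [ 4.02101594e-01  9.15594371e-01 -1.12100087e-03]
 [-9.56587096e-05 -1.18233095e-03 -9.99999296e-01]] [ 0.03807693  0.54144082 -0.39548107] 0.09374508552392773
```

View pics/top0.png

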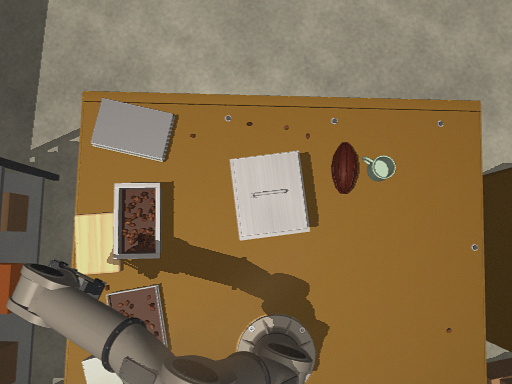

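View pics/side0.png

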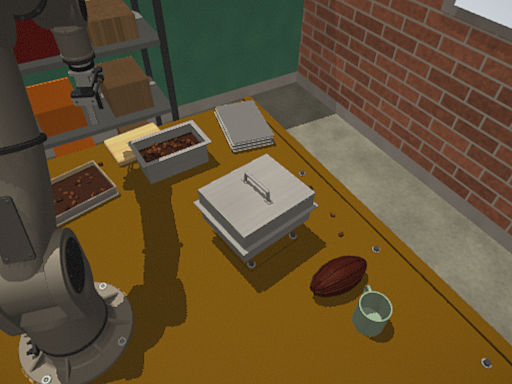

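The cover sits on the hopper (top view, centre about 270,195) with its bow handle at about (270,193). The pan is on the left, and the pod and mug are at the upper right.

```bash
python3 - <<'E'
from h import *
d=np.load('pics/top0.npy');P=pts('top',d)
def box(m,n):
    q=P[m]; r=cv2.minAreaRect(q[:,:2].astype(np.float32)); print(n,len(q),r,np.median(q[:,2]),cv2.boxPoints(r).round(3).tolist())
x,y,z=P[...,0],P[...,1],P[...,2]
reg=(x>.3)&(x<.85)&(abs(y)<.25)&(d>0)
box(reg&(abs(z-.205)<.008),'plate')
m=reg&(z>.23)&(z<.26); box(m,'handle'); print(P[m].mean(0),P[m][:,2].max())
for n,u0,u1,v0,v1 in(('pod',328,362,138,200),('mug',362,400,150,185),('pan',110,165,178,265)):
    m=np.zeros(d.shape,bool);m[v0:v1,u0:u1]=1; box(m&(z>.02)&(d>0),n); print(P[m].max(0))
E
```

```text
plate 4798 ((0.5632570385932922, 0.03833247721195221), (0.2564988434314728, 0.21634623408317566), 8.28300952911377) 0.20523359904349667 [[0.42100000381469727, 0.12700000405311584], [0.4519999921321869, -0.08699999749660492], [0.7059999704360962, -0.05000000074505806], [0.675000011920929, 0.164000004529953]]
handle 103 ((0.562918484210968, 0.03783396631479263), (0.009896503761410713, 0.10493330657482147), 8.254676818847656) 0.24386228994989262 [[0.550000011920929, 0.08900000154972076], [0.5659999847412109, -0.014999999664723873], [0.574999988079071, -0.013000000268220901], [0.5600000023841858, 0.09000000357627869]]
[0.56266707 0.03804542 0.24362558] 0.2525892695071892
pod 1063 ((0.675983190536499, -0.23438425362110138), (0.0938083827495575, 0.18884433805942535), 81.76073455810547) 0.07784949878862285 [[0.5759999752044678, -0.2669999897480011], [0.7630000114440918, -0.2939999997615814], [0.7760000228881836, -0.20100000500679016], [0.5889999866485596, -0.17399999499320984]]
[0.79869056 0.07130385 1.80205788]
mug 365 ((0.6750338077545166, -0.3543502688407898), (0.08184143155813217, 0.10813289880752563), 1.2201615571975708) 0.06746479418075726 [[0.6330000162124634, -0.3009999990463257], [0.6349999904632568, -0.4090000092983246], [0.7170000076293945, -0.40799999237060547], [0.7149999737739563, -0.29899999499320984]]
[0.75526572 0.07130385 1.80205788]
pan 3790 ((0.4537034034729004, 0.5155971050262451), (0.28702428936958313, 0.1975860893726349), 1.6347473859786987) 0.06654885312008904 [[0.3070000112056732, 0.6100000143051147], [0.31299999356269836, 0.4129999876022339], [0.6000000238418579, 0.42100000381469727], [0.593999981880188, 0.6179999709129333]]
[0.6291765  0.63046986 1.80205788]
```

```bash
python3 -m pendant '[[1,0,0,-0.83,0.184],[1,0,0,-0.83,0.184],[1,0,0,-0.83,0.184],[1,0,0,-0.83,0.184],[1,0,0,-0.83,0.184],[1,0,0,-0.83,0.184],[1,0,0,-0.83,0.184],[1,-0.9,0.3,0,0],[1,-0.9,0.3,0,0],[1,-0.9,0.3,0,0],[1,-0.9,0.3,0,0],[1,-0.9,0.3,0,0],[1,-0.9,0.3,0,0],[1,-0.9,0.3,0,0],[1,-0.9,0.3,0,0],[1,-0.9,0.3,0,0],[1,-0.9,0.3,0,0],[1,-0.9,0.3,0,0],[1,-0.9,0.3,0,0],[1,0,0,0,0]]'
```

```text
t: 2.1
tcp_pos: [0.3758, 0.4119, 0.3221]
orientation: [[-0.142, 0.99, 0.0], [0.99, 0.142, 0.0], [0.0, 0.001, -1.0]]
contact_force: [0.4, 0.7, -0.4]
gripper_width: 0.0939
finger_force: 0.0
```

```bash
python3 -m pendant '[[1,-0.99,0.33,0,0],[1,-0.99,0.33,0,0],[1,-0.99,0.33,0,0],[1,-0.99,0.33,0,0],[1,-0.99,0.33,0,0],[1,-0.99,0.33,0,0],[1,-0.99,0.33,0,0],[1,-0.99,0.33,0,0],[1,-0.99,0.33,0,0],[1,-0.99,0.33,0,0],[1,-0.99,0.33,0,0],[1,-0.99,0.33,0,0],[1,-0.99,0.33,0,0],[1,-0.99,0.33,0,0],[1,-0.99,0.33,0,0],[1,-0.99,0.33,0,0],[1,-0.99,0.33,0,0],[1,-0.99,0.33,0,0],[1,-0.99,0.33,0,0],[1,-0.99,0.33,0,0]]'; python3 -m pendant '[[1,0,0,0,0]]'
```

```text
t: 4.1
tcp_pos: [0.5623, 0.0415, 0.3217]
orientation: [[-0.146, 0.989, 0.0], [0.989, 0.146, 0.0], [0.0, 0.0, -1.0]]
contact_force: [-0.3, 0.1, 0.2]
gripper_width: 0.0937
finger_force: 0.0
t: 4.2
tcp_pos: [0.5626, 0.0395, 0.3217]
orientation: [[-0.142, 0.99, 0.0], [0.99, 0.142, -0.001], [-0.001, 0.0, -1.0]]
contact_force: [-0.1, -0.3, -0.0]
gripper_width: 0.0943
finger_force: 0.0
```

Descend 0.101 m to z≈0.221, close at 40 N, lift.

```bash
python3 -m pendant '[[1,-0.05,0,0.72,0],[1,0,0,0.72,0],[1,0,0,0.72,0],[1,0,0,0.72,0],[1,0,0,0.72,0],[1,0,0,0.72,0],[1,0,0,0.72,0],[-1,0,0,0,0],[-1,0,0,0,0],[-1,0,0,0,0],[-1,0,0,0,0],[-1,0,0,0,0],[-1,0,0,0,0],[-1,0,0,0,0],[-1,0,0,0,0]]' 45
```

```text
t: 5.7
tcp_pos: [0.5621, 0.041, 0.2209]
orientation: [[-0.145, 0.989, 0.0], [0.989, 0.145, 0.0], [0.0, 0.0, -1.0]]
contact_force: [0.5, 0.5, -0.9]
gripper_width: 0.0335
finger_force: 0.0
```

```bash
python3 -m pendant '[[-1,0,0,0,0],[-1,0,0,0,0],[-1,0,0,0,0],[-1,0,0,0,0],[-1,0,0,0,0],[-1,0,0,0,0]]'; python3 -m pendant '[[-1,0,0,-0.2,0],[-1,0,0,-0.4,0],[-1,0,0,-0.5,0],[-1,0,0,-0.5,0],[-1,0,0,-0.5,0],[-1,0,0,-0.5,0],[-1,0,0,-0.5,0],[-1,0,0,-0.5,0],[-1,0,0,-0.5,0],[-1,0,0,-0.5,0],[-1,0,0,-0.2,0],[-1,0,0,0,0]]'; python3 -c "
from h import *
snap('side','side1')"
```

```text
t: 6.3
tcp_pos: [0.562, 0.041, 0.2208]
orientation: [[-0.145, 0.989, -0.0], [0.989, 0.145, -0.0], [-0.0, -0.0, -1.0]]
contact_force: [0.6, -0.1, -0.2]
gripper_width: 0.0084
finger_force: 45.0
t: 7.5
tcp_pos: [0.5623, 0.041, 0.3174]
orientation: [[-0.145, 0.989, 0.001], [0.989, 0.145, 0.0], [0.0, 0.001, -1.0]]
contact_force: [0.2, 0.1, -7.1]
gripper_width: 0.0093
finger_force: 45.0
```

View pics/side1.png

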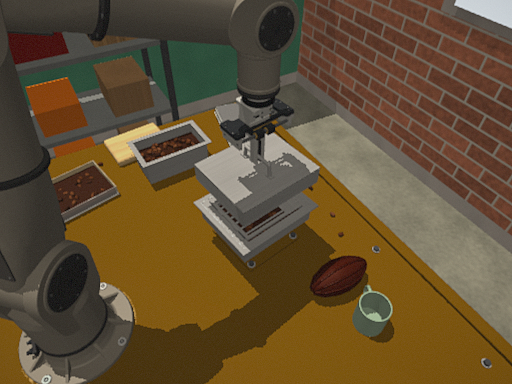

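Cover lifted level (centre at about 255,175 in the side view). The guard grille is visible below it. I'll carry the cover to about (0.40, -0.31).

```bash
python3 -m pendant '[[-1,-0.2,-0.13,0,0],[-1,-0.4,-0.26,0,0],[-1,-0.6,-0.39,0,0],[-1,-0.8,-0.52,0,0],[-1,-0.95,-0.62,0,0],[-1,-0.95,-0.62,0,0],[-1,-0.95,-0.62,0,0],[-1,-0.95,-0.62,0,0],[-1,-0.95,-0.62,0,0],[-1,-0.95,-0.62,0,0],[-1,-0.95,-0.62,0,0],[-1,-0.95,-0.62,0,0],[-1,-0.95,-0.62,0,0],[-1,-0.95,-0.62,0,0],[-1,-0.95,-0.62,0,0],[-1,-0.95,-0.62,0,0],[-1,-0.8,-0.52,0,0],[-1,-0.6,-0.39,0,0],[-1,-0.4,-0.26,0,0],[-1,-0.2,-0.13,0,0]]'; python3 -m pendant '[[-1,-0.4,-0.25,0.2,0],[-1,-0.4,-0.25,0.4,0],[-1,0,0,0.6,0.092],[-1,0,0,0.8,0.092],[-1,0,0,0.8,0],[-1,0,0,0.8,0],[-1,0,0,0.8,0],[-1,0,0,0.8,0],[-1,0,0,0.8,0],[-1,0,0,0.8,0],[-1,0,0,0.8,0],[-1,0,0,0.8,0],[-1,0,0,0.8,0],[-1,0,0,0.8,0],[-1,0,0,0.4,0],[-1,0,0,0.2,0],[-1,0,0,0,0],[-1,0,0,0,0]]'
```

```text
t: 9.55
tcp_pos: [0.407, -0.294, 0.3169]
orientation: [[-0.143, 0.99, 0.0], [0.99, 0.143, 0.0], [0.0, 0.0, -1.0]]
contact_force: [-0.5, 0.9, -6.8]
gripper_width: 0.0088
finger_force: 45.0
t: 11.35
tcp_pos: [0.4007, -0.3103, 0.1054]
orientation: [[-0.001, 1.0, 0.001], [1.0, 0.001, -0.0], [-0.0, 0.001, -1.0]]
contact_force: [0.6, 0.3, -5.7]
gripper_width: 0.009
finger_force: 45.0
```

```bash
python3 -m pendant '[[-1,0,0,0.3,0],[-1,0,0,0.3,0],[-1,0,0,0.3,0],[-1,0,0,0.2,0],[-1,0,0,0.15,0],[-1,0,0,0.1,0],[-1,0,0,0.05,0],[-1,0,0,0,0]]';python3 -m pendant '[[-1,0,0,0.1,0],[-1,0,0,0.1,0],[-1,0,0,0,0]]'
```

```text
t: 12.15
tcp_pos: [0.4004, -0.3102, 0.0769]
orientation: [[-0.001, 1.0, -0.0], [1.0, 0.001, -0.0], [-0.0, -0.0, -1.0]]
contact_force: [0.1, -0.0, -7.3]
gripper_width: 0.0088
finger_force: 45.0
t: 12.45
tcp_pos: [0.4003, -0.31, 0.0727]
orientation: [[-0.001, 1.0, -0.0], [1.0, 0.001, 0.0], [0.0, -0.0, -1.0]]
contact_force: [-0.5, -0.1, -6.6]
gripper_width: 0.009
finger_force: 45.0
```

```bash
python3 -m pendant '[[-1,0,0,0.05,0],[-1,0,0,0.05,0],[-1,0,0,0.05,0],[-1,0,0,0,0]]'; python3 -m pendant '[[0.2,0,0,0,0],[0.2,0,0,0,0],[0.2,0,0,0,0],[0.2,0,0,0,0],[0.2,0,0,0,0],[0.2,0,0,0,0],[0.2,0,0,0,0],[0.2,0,0,0,0]]'
```

```text
t: 12.85
tcp_pos: [0.4005, -0.3102, 0.0707]
orientation: [[-0.001, 1.0, 0.001], [1.0, 0.001, 0.001], [0.001, 0.001, -1.0]]
contact_force: [-6.9, 7.4, 21.7]
gripper_width: 0.0088
finger_force: 45.0
t: 13.65
tcp_pos: [0.4004, -0.3101, 0.0699]
orientation: [[-0.001, 1.0, -0.0], [1.0, 0.001, -0.0], [-0.0, -0.0, -1.0]]
contact_force: [-0.2, -0.4, 0.6]
gripper_width: 0.0564
finger_force: 0.0
```

```bash
python3 -m pendant '[[0.2,0,0,-0.3,0],[0.2,0,0,-0.6,0],[0.2,0,0,-1,0],[0.2,0,0,-1,0],[0.2,0,0,-1,0],[0.2,0,0,-1,0],[0.2,0,0,-1,0],[0.2,0,0,-1,0],[0.2,0,0,-1,0],[0.2,0,0,-1,0],[0.2,0,0,-1,0],[0.2,0,0,-1,0],[0.2,0,0,0,0]]'; python3 - <<'E'
from h import *
d0=np.load('pics/top0.npy')
im,d=snap('top','top1'); P=pts('top',d); x,y,z=np.moveaxis(P,-1,0)
m=(x>.25)&(x<.55)&(y<-.19)&(y>-.45)&(abs(z-.055)<.02)&(d>0)
q=P[m];A=np.c_[q[:,:2],np.ones(len(q))];c=np.linalg.lstsq(A,q[:,2],rcond=None)[0];print('cover',c,np.median(q[:,2]),cv2.minAreaRect(q[:,:2].astype(np.float32)))
r=(x>.38)&(x<.76)&(abs(y)<.25)&(d>0)
m=r&(abs(z-.15)<.012);R=cv2.minAreaRect(P[m][:,:2].astype(np.float32));print('rim',R,np.median(P[m][:,2]))
m=r&(z>.176)&(z<.2);print('bar',m.sum(),P[m].mean(0) if m.any() else 0, cv2.minAreaRect(P[m][:,:2].astype(np.float32)))
c=cv2.resize(im[130:260,215:335],None,fx=4.5,fy=4.5,interpolation=cv2.INTER_CUBIC);cv2.imwrite('pics/top1c.png',c[:,:,::-1])
E
```

```text
t: 14.95
tcp_pos: [0.4009, -0.3111, 0.2906]
orientation: [[-0.0, 1.0, 0.004], [1.0, 0.0, -0.0], [-0.0, 0.004, -1.0]]
contact_force: [0.7, -0.4, -0.3]
gripper_width: 0.0566
finger_force: 0.0
cover [ 0.00112531 -0.00637966  0.05294528] 0.055320078800809275 ((0.4009053409099579, -0.3127329349517822), (0.21894919872283936, 0.25622186064720154), 89.95321655273438)
rim ((0.5626084208488464, 0.0382818877696991), (0.28083041310310364, 0.24077430367469788), 8.739800453186035) 0.15194462741111553
bar 74 [0.62662946 0.04821121 0.18681986] ((0.6273490786552429, 0.04801327735185623), (0.06162348762154579, 0.012992487289011478), 65.24430847167969)
```

View pics/top1c.png

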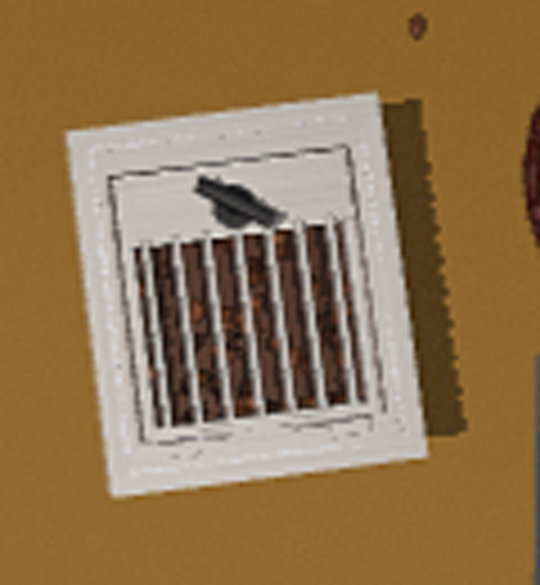

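The cover is flat on the deck at (0.40,-0.31). In the crop the T-bar (about 240,203) lies at 65° in the world and the hopper yaw is about 8.6°, so the latch is near 0.99 rad, in the ambiguous band. Next I move to the bar and grip across it.

```bash
python3 -m pendant '[[0,0.9,0.57,0,0],[0,0.9,0.57,0,0],[0,0.9,0.57,0,0],[0,0.9,0.57,0,0],[0,0.9,0.57,0,0],[0,0.9,0.57,0,0],[0,0.9,0.57,0,0],[0,0.9,0.57,0,0],[0,0.9,0.57,0,0],[0,0.9,0.57,0,0],[0,0.9,0.57,0,0],[0,0.9,0.57,0,0],[0,0.9,0.57,0,0],[0,0.9,0.57,0,0],[0,0.9,0.57,0,0],[0,0.9,0.57,0,0],[0,0.9,0.57,0,0],[0,0.9,0.57,0,0],[0,0.9,0.57,0,0],[0,0.9,0.57,0,0]]'; python3 -m pendant '[[0,0,0,0.5,0.184],[0,0,0,0.5,0.184],[0,0,0,0.5,0.184],[0,0,0,0.5,0],[0,0,0,0.5,0],[0,0,0,0.5,0],[0,0,0,0.5,0],[0,0,0,0,0],[0,0,0,0,0]]'; python3 -c "
from h import *
print(telemetry.observe()['qpos'])"
```

```text
t: 17.0
tcp_pos: [0.629, 0.0516, 0.2878]
orientation: [[-0.001, 1.0, -0.0], [1.0, 0.001, -0.0], [-0.0, -0.0, -1.0]]
contact_force: [0.2, -0.5, 0.6]
gripper_width: 0.0472
finger_force: 0.0
t: 17.9
tcp_pos: [0.6282, 0.0499, 0.2179]
orientation: [[0.419, 0.908, -0.0], [0.908, -0.419, -0.0], [-0.0, -0.0, -1.0]]
contact_force: [-0.5, -0.2, -0.5]
gripper_width: 0.0469
finger_force: 0.0
[-0.80975236  0.45358115  0.85911708  1.73280538 -0.37576176  1.12923077
 -0.26897717]
```

```bash
python3 -m pendant '[[0,-0.09,0,0.45,0],[0,0,0,0.45,0],[0,0,0,0.45,0],[0,0,0,0.45,0],[0,0,0,0.45,0],[0,0,0,0.45,0],[-1,0,0,0,0],[-1,0,0,0,0],[-1,0,0,0,0],[-1,0,0,0,0],[-1,0,0,0,0],[-1,0,0,0,0],[-1,0,0,0,0],[-1,0,0,0,0]]' 30; python3 -m pendant '[[-1,0,0,-0.05,0],[-1,0,0,-0.05,0],[-1,0,0,-0.05,0],[-1,0,0,0,0]]'
```

```text
t: 19.3
tcp_pos: [0.6261, 0.0491, 0.164]
orientation: [[0.419, 0.908, -0.002], [0.908, -0.419, 0.001], [0.0, -0.003, -1.0]]
contact_force: [-9.8, 2.9, 7.1]
gripper_width: 0.0118
finger_force: 30.0
t: 19.7
tcp_pos: [0.6258, 0.0491, 0.1662]
orientation: [[0.419, 0.908, -0.003], [0.908, -0.419, 0.001], [-0.001, -0.003, -1.0]]
contact_force: [-6.0, 2.8, -4.6]
gripper_width: 0.0123
finger_force: 30.0
```

```bash
python3 -m pendant '[[-1,0,0,-0.05,0],[-1,0,0,-0.05,0],[-1,0,0,0,0]]';python3 -m pendant '[[-1,0,0,-0.05,0],[-1,0,0,-0.05,0],[-1,0,0,0,0],[-1,0,0,0,0]]'
```

```text
t: 20.0
tcp_pos: [0.6257, 0.0492, 0.1677]
orientation: [[0.419, 0.908, -0.003], [0.908, -0.419, 0.0], [-0.001, -0.003, -1.0]]
contact_force: [-5.0, 2.7, -11.5]
gripper_width: 0.0122
finger_force: 30.0
t: 20.4
tcp_pos: [0.6255, 0.0492, 0.1692]
orientation: [[0.419, 0.908, -0.004], [0.908, -0.419, 0.0], [-0.002, -0.004, -1.0]]
contact_force: [-4.0, 3.7, -23.7]
gripper_width: 0.0122
finger_force: 29.9
```

Caught: the pull rises to 24 N within 5 mm. I'll ease off and turn the handle counter-clockwise.

```bash
python3 -m pendant '[[-1,0,0,0.1,0],[-1,0,0,0.1,0],[-1,0,0,0.1,0],[-1,0,0,0,0],[-1,0,0,0,0]]';python3 -m pendant '[[-1,0,0,0,-0.075],[-1,0,0,0,-0.075],[-1,0,0,0,-0.075],[-1,0,0,0,-0.075],[-1,0,0,0,-0.075],[-1,0,0,0,-0.075],[-1,0,0,0,-0.075],[-1,0,0,0,-0.075],[-1,0,0,0,-0.075],[-1,0,0,0,-0.065],[-1,0,0,0,0],[-1,0,0,0,0]]'
```

```text
t: 20.9
tcp_pos: [0.6261, 0.0491, 0.1646]
orientation: [[0.419, 0.908, -0.003], [0.908, -0.419, 0.001], [-0.0, -0.003, -1.0]]
contact_force: [-9.0, 3.6, -4.1]
gripper_width: 0.0117
finger_force: 30.0
t: 22.1
tcp_pos: [0.6266, 0.049, 0.1649]
orientation: [[-0.148, 0.989, -0.002], [0.989, 0.148, 0.001], [0.001, -0.001, -1.0]]
contact_force: [-7.2, 3.6, -3.0]
gripper_width: 0.0116
finger_force: 30.0
```

```bash
python3 -m pendant '[[-1,0,0,-0.1,0],[-1,0,0,-0.1,0],[-1,0,0,-0.1,0],[-1,0,0,-0.1,0],[-1,0,0,0,0]]'; python3 -c "
from h import *
print(telemetry.observe()['qpos'])"
```

```text
t: 22.6
tcp_pos: [0.6256, 0.0489, 0.1724]
orientation: [[-0.148, 0.989, -0.004], [0.989, 0.148, 0.001], [0.001, -0.003, -1.0]]
contact_force: [-11.5, 3.1, -8.5]
gripper_width: 0.0123
finger_force: 30.2
[-0.68617109  0.45180503  0.67898495  1.77655178 -0.32614872  1.03175715
  0.26333334]
```

Free now. Lower it, let go, rise, turn 90° and regrip the bar by its ends so it can pivot between the pads.

```bash
python3 -m pendant '[[-1,0,0,0.1,0],[-1,0,0,0.1,0],[-1,0,0,0.1,0],[-1,0,0,0.1,0],[-1,0,0,0,0],[0.1,0,0,0,0],[0.1,0,0,0,0],[0.1,0,0,0,0],[0.1,0,0,0,0],[0.1,0,0,0,0],[1,0,0,-0.6,0],[1,0,0,-0.6,0],[1,0,0,-0.6,0],[1,0,0,-0.6,0],[1,0,0,-0.6,0],[1,0,0,-0.6,0],[1,0,0,0,0]]'; python3 -m pendant '[[1,0,0,0,0.182],[1,0,0,0,0.182],[1,0,0,0,0.182],[1,0,0,0,0.182],[1,0,0,0,0.182],[1,0,0,0,0.182],[1,0,0,0,0.182],[1,0,0,0,0.182],[1,0,0,0,0.182],[1,0,0,0,0.182],[1,0,0,0,0.18],[1,0,0,0,0],[1,0,0,0,0]]'; python3 - <<'E'
from h import *
im,d=snap('side','side2'); print(telemetry.observe()['qpos'])
P=pts('side',d); x,y,z=np.moveaxis(P,-1,0)
g=im.max(-1)<75
m=(abs(x-.627)<.05)&(abs(y-.048)<.06)&(z>.178)&(z<.194)&(d>0)
print(m.sum(),cv2.minAreaRect(P[m][:,:2].astype(np.float32)))
c=cv2.resize(im[130:280,180:330],None,fx=4,fy=4,interpolation=cv2.INTER_CUBIC);cv2.imwrite('pics/side2c.png',c[:,:,::-1])
E
```

```text
t: 24.3
tcp_pos: [0.6281, 0.0484, 0.2388]
orientation: [[-0.148, 0.989, 0.002], [0.989, 0.148, 0.001], [0.0, 0.002, -1.0]]
contact_force: [-0.4, -0.1, 0.0]
gripper_width: 0.0942
finger_force: 0.0
t: 25.6
tcp_pos: [0.6272, 0.0486, 0.2365]
orientation: [[0.988, 0.152, -0.001], [0.152, -0.988, -0.001], [-0.001, 0.001, -1.0]]
contact_force: [-0.3, -0.5, -0.5]
gripper_width: 0.0943
finger_force: 0.0
[-0.94338825  0.53350116  1.10000035  1.71961671 -0.50593746  1.20732701
 -1.12988675]
87 ((0.6247203946113586, 0.04890108108520508), (0.013860034756362438, 0.06284364312887192), 5.879656791687012)
```

View pics/side2c.png

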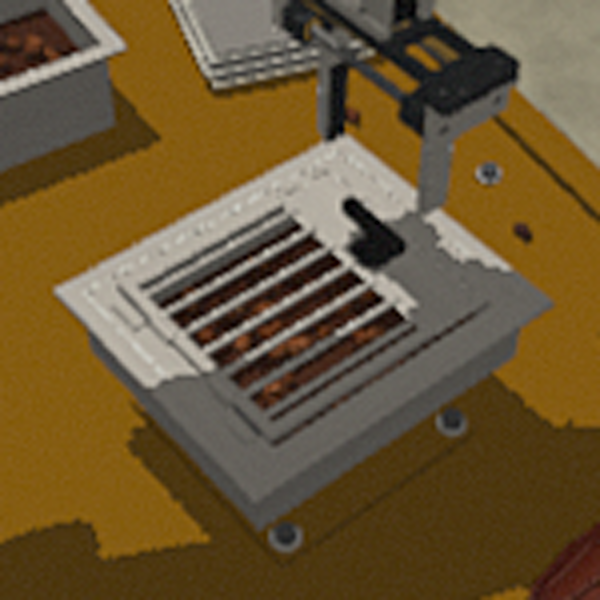

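The bar (about 372,230 in the crop) now lies along the hinge line, and the open fingers straddle its ends. Descend and grip.

```bash
python3 -m pendant '[[1,-0.05,0,0.46,0],[1,0,0,0.46,0],[1,0,0,0.46,0],[1,0,0,0.46,0],[1,0,0,0.46,0],[1,0,0,0.46,0],[1,0,0,0.46,0],[1,0,0,0.46,0],[-1,0,0,0,0],[-1,0,0,0,0],[-1,0,0,0,0],[-1,0,0,0,0],[-1,0,0,0,0],[-1,0,0,0,0],[-1,0,0,0,0]]' 30
```

```text
t: 27.15
tcp_pos: [0.6265, 0.0499, 0.1637]
orientation: [[0.989, 0.149, 0.0], [0.149, -0.989, 0.002], [0.0, -0.002, -1.0]]
contact_force: [-2.0, 7.5, 5.1]
gripper_width: 0.0638
finger_force: 30.0
```

```bash
python3 -m pendant '[[-1,-0.08,0,-0.36,0],[-1,-0.08,0,-0.36,0],[-1,-0.115,0,-0.35,0],[-1,-0.115,0,-0.35,0],[-1,-0.145,0,-0.34,0],[-1,-0.145,0,-0.34,0],[-1,-0.17,0,-0.325,0],[-1,-0.17,0,-0.325,0],[-1,0,0,0,0]]'
```

```text
t: 28.05
tcp_pos: [0.6058, 0.0468, 0.2188]
orientation: [[0.989, 0.149, -0.0], [0.149, -0.989, 0.002], [0.0, -0.002, -1.0]]
contact_force: [-0.6, 6.4, -3.6]
gripper_width: 0.0633
finger_force: 30.0
```

Carrying about 3 N vertically, as expected. Continue to about 52°.

```bash
python3 -m pendant '[[-1,-0.2,0,-0.31,0],[-1,-0.2,0,-0.31,0],[-1,-0.23,0,-0.29,0],[-1,-0.23,0,-0.29,0],[-1,-0.25,0,-0.27,0],[-1,-0.25,0,-0.27,0],[-1,-0.275,0,-0.245,0],[-1,-0.275,0,-0.245,0],[-1,-0.295,0,-0.22,0],[-1,-0.295,0,-0.22,0],[-1,-0.31,0,-0.195,0],[-1,-0.31,0,-0.195,0],[-1,-0.325,0,-0.17,0],[-1,0,0,0,0],[-1,0,0,0,0],[-1,0,0,0,0],[-1,0,0,0,0]]'; python3 - <<'E'
from h import *
im,d=snap('side','side3')
P=pts('side',d); o=np.array([.5626,.0383]);a=.1500;X=np.array([np.cos(a),np.sin(a)]);Y=np.array([-X[1],X[0]])
hx=(P[...,:2]-o)@X+.1; hy=(P[...,:2]-o)@Y; hz=P[...,2]-.15
m=(abs(hy)<.088)&(hz>.03)&(hx>-.02)&(hx<.12)&(hz<.16)&(d>0)&(np.degrees(np.arctan2(hz,hx))<58)
an=np.degrees(np.arctan2(hz[m],hx[m]));print(m.sum(),np.percentile(an,[10,50,90])); print(telemetry.observe()['qd'])
cv2.imwrite('pics/side3c.png',cv2.resize(im[90:290,150:350],None,fx=3,fy=3)[:,:,::-1])
E
```

```text
t: 29.75
tcp_pos: [0.5385, 0.0364, 0.2832]
orientation: [[0.989, 0.149, 0.001], [0.149, -0.989, 0.002], [0.001, -0.002, -1.0]]
contact_force: [2.2, 7.1, 1.1]
gripper_width: 0.0636
finger_force: 30.0
1302 [51.41624958 52.78866268 56.03231881]
[ 6.55630922e-04 -4.43460803e-04  8.89551295e-04 -1.19845434e-03
  7.45794428e-04  1.39307174e-03  5.26708059e-05]
```

View pics/side3c.png

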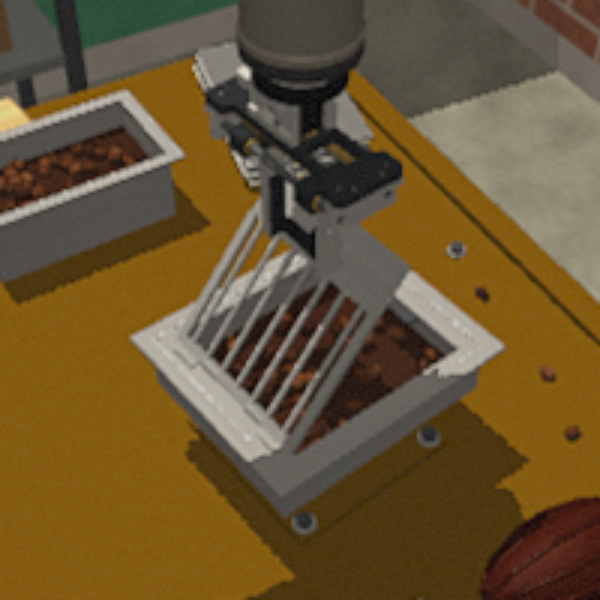

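The guard (grille from about 240,400 up to 340,260 in the crop) is held open at about 52° by the fingers, and it is still. Handing in.

```bash
python3 -c "
from h import *
print(finish_job())"
```

```text
the job is handed in; nothing more can be done
None
```

The job is handed in, though the judge gave no verdict: the cover stands flat on the deck; the guard was caught on the first tug, so I eased off and turned the handle, and the gripper now holds it open at about 52°.

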